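Clear the bench shaker and hold the flask down in its sprung cradle

TASK

Somebody left a piping nozzle and a ring cutter on top of the bench shaker, where they would rattle off: first put each into the tub with its own kind. Then take the round flask by its neck, set it upright in the shaker's sprung ring cradle, press it down as far as the ring goes and finish there, still holding it down, because the shaker runs only while the flask is held pressed. Do not tip the flask, and leave the small bowl and the jar where they are.

Things in the scene. Friction and masses are not known exactly. Their poses are not given: they have to be found in the camera images.
- shaker: bench shaker, fixed to the bench: a low white housing with a dark rubber deck, 150 mm (its x) by 280 mm (its y), deck 50 mm above the bench, with a black panel on the side that faces the robot. Origin at the centre of its underside on the bench, z up. The cradle stands on its -y half (75 mm from the centre); the nozzle and the cutter stand on its +y half.
- cradle_mouth (a point): centre of the top rim of the sprung ring cradle, a steel funnel ring on three springs: 84 mm across outside, 16 mm high, inner radius 38 mm at the rim narrowing to 26 mm at its lower edge, open below. The rim stands 42 mm above the deck (92 mm above the bench) when unpressed; the point goes down with the ring. z up.
- cradle (a joint): how far the ring is pressed down, in m: 0 up, 0.015 at its stop. The springs push up with about 5 N at the top and 12 N at the stop, so the flask's own weight does not sink it; it springs back when let go.
- flask: round amber glass flask with a cork, about 240 g (plus or minus 20 %), standing upright on the bench: ball-shaped body 72 mm across on a flat foot 36 mm across, neck 24 mm across from 66 to 114 mm above the foot, lip 29 mm across from 114 to 120 mm, cork 21 mm across up to 134 mm. Origin at the centre of the foot, z up along the neck. Seated in the cradle, its foot is about 21 mm below the cradle's rim.
- flask_neck (a point): point on the flask's axis at mid-neck, 90 mm above the foot.
- nozzle: steel piping nozzle standing on its collar on the shaker's deck: collar 26 mm across and 30 mm high, then a cone to 12 mm across at 58 mm height, about 40 g. Origin at the centre of its underside, z towards the tip.
- nozzle_mid (a point): point on the nozzle's axis, 29 mm above its underside.
- cutter: steel ring cutter standing on the shaker's deck: an open tube 50 mm across outside, 45 mm high, wall 3 mm, about 60 g. Origin at the centre of its underside, z up along the tube.
- cutter_mid (a point): centre of the ring cutter, 22.5 mm above its underside.
- nozzle_tub: white plastic tub, fixed, holding three standing nozzles (58 mm high) along its +y end: 120 mm (its x) by 160 mm (its y), 55 mm high, wall and floor 4 mm. Origin at the centre of its underside on the bench, z up.
- nozzle_tub_space (a point): middle of the free floor of the nozzle tub (28 mm towards its -y end from the centre, 4 mm above the bench); about 110 mm by 90 mm of floor is free around it.
- cutter_tub: white plastic tub of the same size, fixed, holding two standing ring cutters (45 and 40 mm high) along its +y end. Origin at the centre of its underside on the bench, z up.
- cutter_tub_space (a point): middle of the free floor of the cutter tub (28 mm towards its -y end from the centre, 4 mm above the bench); about 110 mm by 90 mm of floor is free around it.
- bowl: small orange plastic bowl, 84 mm across, 42 mm high, empty; not to be moved. Origin at the centre of its underside.
- jar: squat glass jar with a white lid, 64 mm across, 75 mm high; not to be moved. Origin at the centre of its underside.
Mind the look-alikes: they are no part of the job. What is shaped like the nozzle but green is not meant.

How it is judged:
By the outcome, as a careful person would: the job done as asked, in the order asked, and still so for the second after the job is handed in, while the arm keeps its last pose, push and grip.
It also fails if it takes over 59 s, if anything falls off the work surface, if the arm or the gripper's body presses on something with over 40 N, if the wrist force passes 120 N, or if a joint passes its speed limit or range.

ROBOT

A 6-joint arm with a two-finger parallel gripper is mounted at the origin on the work surface. World frame = base frame: x ahead of the robot, y to its left, z up, the work surface at z = 0. Lengths are in m, angles in degrees, forces in N, time in s.
With the tool pointing down it reaches from about 0.25 to 0.725 m from the base axis. Payload 9.7 kg.
Tool frame: the origin (TCP) lies on the centre line of the jaws, within the pads' length; the fingertips stand 19 mm ahead of it and the grasp point (between the pads) is the TCP (bot.tcp_to_tips is the z of the fingertips in the tool frame, in m); z points along the fingers, y is the line along which they close (so a half turn about z gives the same grasp; the last joint's range is limited). The gripper opens to 85 mm and grips with 20 to 120 N. Pads are 22 mm wide; open, the fingers measure 114 mm over their backs; the gripper's body (76 mm by 85 mm) begins 54 mm behind the grasp point. The pads swing forward as they close: fully open they stand 13 mm farther back than shut.
Start: joints at [-63.369, 4.979, 10.078, 95.1, 0, 90], TCP at [0.247, -0.492, 0.25] pointing down, gripper open.
Joint ranges: [-179.16, 179.16], [-48.56, 103.87], [-65.8, 70.77], [-126.05, 130.52], [-82.76, 87.17], [-180, 180]. Speed limits (degrees/s): [127.2, 127.2, 147.25, 180, 180, 180].

INTERFACE

Orientations are given as [roll, pitch, yaw] about the fixed x, y, z axes, in that order (R = Rz(yaw) Ry(pitch) Rx(roll)).
In Python, from workcell import bot gives the robot as it stands. The module is installed in compiled form; this text tells all that it offers.
- The arm moves only by the tool play_rows, never from a script. Its argument "increments" is a list of rows, each an object with "slide": the shift along the tool's x, y, z in mm, a list of three; "angular": the turn, a rotation vector about the tool's x, y, z in degrees, a list of three; "claw": the opening, from -1 (shut) to 1 (fully open). In form: [{"slide": [x, y, z], "angular": [rx, ry, rz], "claw": claw}, ...]. A call has 1 to 8 rows; each row shifts and turns the commanded pose from where the row before left it, along the tool's axes as they then stand; what a row does not reach is not made up. A row lasts 1/10 s, in which the tool goes at most 50 mm and 8.59 degrees, less where a joint would pass 70% of its speed; a pose out of reach is approached as far as the arm can. A call is refused whole if a number of a shift passes 50 or a number of a turn 8.59, either way. A call with a gripper value outside its range is refused whole. The fingers move at their own pace and stop on an object; "squeeze" is the grip in N (left out, the last holds). Time passes only in rows, so rows that do not move let the fingers close. It gives the time, the measured TCP pose, the force, the opening and the grip force at its end, in the units of the state.
- bot.get_obs(): the state, without advancing time (a new reading comes with each control period).
- bot.camera(name): name is "scene" or "top" or "wrist"; returns the picture (400x640x3 uint8, red, green, blue); there is no depth.
- bot.camera_info(name): a dict with "fovy" (degrees; the focal length in pixels is half the picture's height over the tangent of half this angle, whatever the lens; pixels are square), "cx", "cy" (the principal point, pixels), "R" (3x3) and "t" (3): a world point X has camera coordinates R X + t. Camera axes: x right, y down, z forward; pixel columns grow to the right and rows downward; lengths in m; the calibration is good to about 2 mm. The wrist camera is an equidistant fisheye: a pixel r from the principal point sees the ray r / f radians off the axis. A picture is of the moment at which its call begins: read the wrist's pose just before it. camera_info takes no time and is no camera call; for the wrist camera it gives the pose at the moment of the call.
- bot.job_done(): hands the job in; it is judged then, once.
The state is a dict: "time": time; "q": joint angles; "qd": joint speeds; "joint_efforts": joint torques, N m; "ee_pos": TCP position; "tcp_rot": TCP orientation; "wrist_force": force on the tool from outside, world axes, zero at the start; "torque": the same for the moment, N m; "opening": finger opening in m; "grasp_force": force on a finger pad.
Only numpy, scipy, OpenCV 4.12 (cv2) and the standard library are available. Lean on these libraries where they do the work, as an engineer would, in place of code of your own. Each camera call takes 0.05 s, during which the arm holds its last target. There are 200 camera calls.

## Working session

There is one attempt and no reset: what is moved stays moved. The work goes in short steps, Python scripts to look and compute and a tool call to move; the robot and the scene stay as the last step left them, time stands still between calls to the robot, and variables do not carry over. Pictures are saved under pics/ and viewed, at most 10 in all, crops included, and the job is handed in when it is done.

Besides the shell and the picture viewer there is one more tool, called after "Emit:" by a JSON object that holds its "fn" and its "kwargs", one argument or row to a line. play_rows: Moves the arm, as the interface text tells. Its arguments: {"type":"object","properties":{"increments":{"type":"array"},"squeeze":{"type":"number"}},"required":["increments"]}

```bash
mkdir -p pics; python3 - <<'E'
from workcell import bot
import cv2, numpy as np
for n in ("scene","top"):
    im=bot.camera(n); cv2.imwrite(f"pics/{n}0.png",im[:,:,::-1])
    i=bot.camera_info(n); print(n,{k:np.round(v,4).tolist() for k,v in i.items() if not isinstance(v,str)})
o=bot.get_obs(); print({k:np.round(v,3).tolist() for k,v in o.items()}, bot.tcp_to_tips)
E
```

```text
scene {'fovy': 50.7211, 'cx': 314.8427, 'cy': 196.2243, 'R': [[0.3795, 0.9252, 0.0027], [0.7011, -0.2857, -0.6533], [-0.6037, 0.2499, -0.7571]], 't': [-0.202, -0.3394, 1.3358]}
top {'fovy': 48.0663, 'cx': 320.0406, 'cy': 200.6546, 'R': [[-0.0128, -0.9999, -0.0018], [-0.9959, 0.0129, -0.089], [0.089, 0.0007, -0.996]], 't': [-0.0278, 0.5578, 1.0453]}
{'time': 0.1, 'q': [-63.371, 5.009, 10.041, 95.1, 0.0, 90.001], 'qd': [0.017, -0.08, 0.153, -0.02, -0.044, -0.039], 'joint_efforts': [-0.001, -52.156, 46.565, 0.016, -0.0, 0.0], 'ee_pos': [0.246, -0.492, 0.25], 'tcp_rot': [-179.932, -0.0, 26.628], 'wrist_force': [-0.357, 0.343, 0.969], 'torque': [0.033, -0.004, 0.032], 'grasp_force': 0.0, 'opening': 0.086} 0.019
```

View pics/scene0.png

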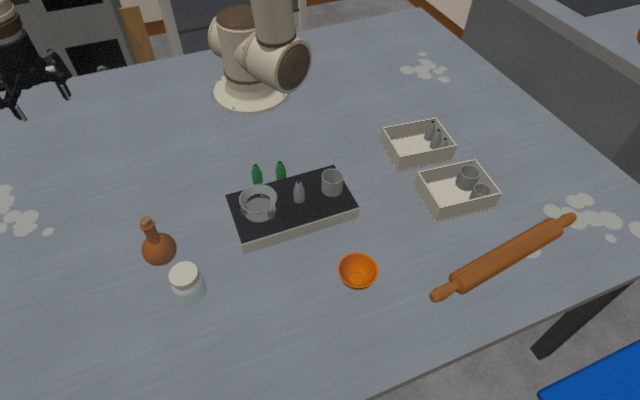

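View pics/top0.png

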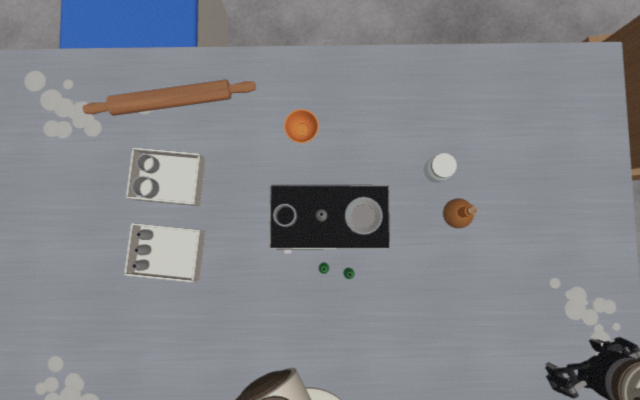

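The scene shows the shaker at centre (top view around (330,216)) with cutter (285,215), nozzle (321,215) and cradle (364,216) on it. The flask is at (459,213), the jar at (443,167), the bowl at (301,126). The green decoys are at (324,268) and (349,273), and the tubs are on the left. Next I'll enlarge.

```bash
python3 - <<'E'
import cv2
t=cv2.imread("pics/top0.png"); s=cv2.imread("pics/scene0.png")
a=cv2.resize(t[150:280,260:490],None,fx=3.4,fy=3.4,interpolation=cv2.INTER_CUBIC)
cv2.imwrite("pics/topA.png",a)
b=cv2.resize(t[140:290,115:215],None,fx=3.8,fy=3.8,interpolation=cv2.INTER_CUBIC)
c=cv2.resize(s[150:285,130:230],None,fx=3.8,fy=3.8,interpolation=cv2.INTER_CUBIC)
import numpy as np
h=max(b.shape[0],c.shape[0]); f=lambda z:cv2.copyMakeBorder(z,0,h-z.shape[0],0,0,cv2.BORDER_CONSTANT)
cv2.imwrite("pics/BC.png",np.hstack([f(b),f(c)]))
E
```

```text
(no output)
```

View pics/topA.png

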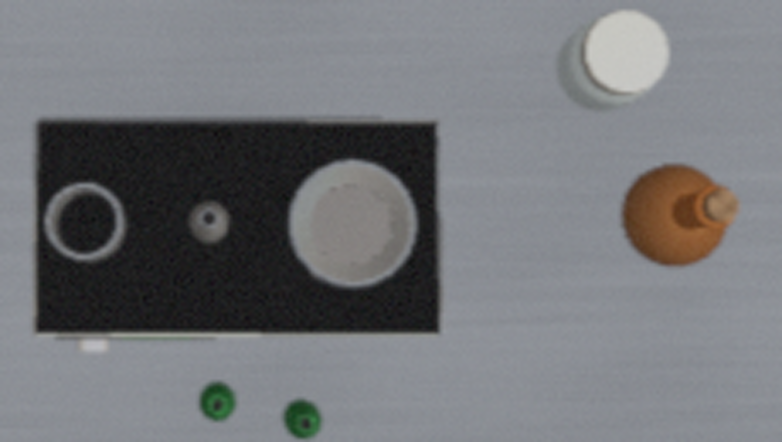

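View pics/BC.png

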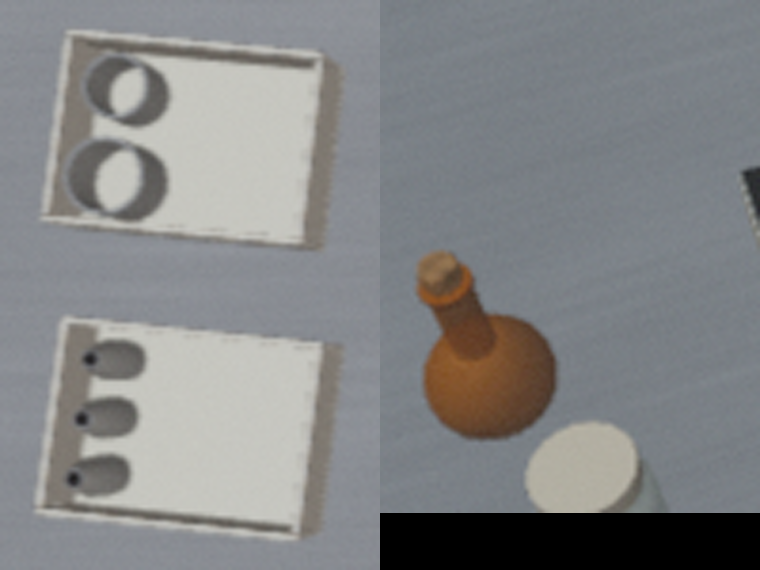

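The crops show the cutter rim centre at crop A (85,222), the nozzle tip at (209,219) and the cradle rim at (352,223). The flask ball is at (675,215) with its cork at (722,206). The tub rims have clear corners, and both tubs' contents lie at the left (+y) end.

```bash
cat > h.py <<'E'
from workcell import bot
import numpy as np
def ray(n,u,v):
    i=bot.camera_info(n); f=200/np.tan(np.radians(i["fovy"]/2)); R=np.array(i["R"]); t=np.array(i["t"])
    x,y=(u-i["cx"])/f,(v-i["cy"])/f
    if n=="wrist":
        r=np.hypot(x,y); d=np.array([x/r*np.sin(r),y/r*np.sin(r),np.cos(r)]) if r>0 else np.array([0,0,1.])
    else: d=np.array([x,y,1])
    return -R.T@t,R.T@d
def at(n,u,v,z):
    c,d=ray(n,u,v); return c+d*(z-c[2])/d[2]
E
python3 - <<'E'
from h import *
A=lambda X,Y,z:at("top",(X+.5)/3.4-.5+260,(Y+.5)/3.4-.5+150,z)
B=lambda X,Y,z:at("top",(X+.5)/3.8-.5+115,(Y+.5)/3.8-.5+140,z)
C=lambda X,Y,z:at("scene",(X-380+.5)/3.8-.5+130,(Y+.5)/3.8-.5+150,z)
for n,a in dict(cutter=(85,222,.095),nozzle=(209,219,.108),cradle=(352,223,.092),ball=(675,215,.036),cork=(722,206,.134),jar=(627,53,.075),g1=(216,399,.055),g2=(303,421,.055),d1=(37,121,.05),d2=(437,121,.05),d3=(439,332,.05),d4=(36,332,.05)).items(): print(n,A(*a).round(4))
print("bowl",at("top",301,126,.042).round(4))
for nm,cs in dict(ct=[(68,31),(323,53),(300,243),(42,217)],nt=[(64,318),(323,342),(298,537),(37,513)]).items():
    P=np.array([B(*c,.055) for c in cs])[:,:2]; print(nm,P.round(4).tolist(),P.mean(0).round(4))
    e=(P[0]-P[1]+P[3]-P[2]); e/=np.linalg.norm(e); print(' +y dir',e.round(3),'space',(P.mean(0)-.028*e).round(4))
print("scene ball",C(490,376,.036).round(4),"cork",C(438,273,.132).round(4))
E
```

```text
cutter [0.5203 0.0441 0.095 ]
nozzle [ 0.5204 -0.037   0.108 ]
cradle [ 0.5175 -0.1307  0.092 ]
ball [ 0.5233 -0.3597  0.036 ]
cork [ 0.5229 -0.3593  0.134 ]
jar [ 0.6306 -0.3198  0.075 ]
g1 [ 0.4022 -0.0402  0.055 ]
g2 [ 0.3868 -0.0985  0.055 ]
d1 [0.5928 0.0803 0.05  ]
d2 [ 0.5892 -0.1946  0.05  ]
d3 [ 0.445  -0.1922  0.05  ]
d4 [0.4485 0.0814 0.05  ]
bowl [0.7351 0.0081 0.042 ]
ct [[0.6848, 0.4031], [0.669, 0.2455], [0.5517, 0.2583], [0.5697, 0.4162]] [0.6188 0.3308]
 +y dir [0.107 0.994] space [0.6158 0.3029]
nt [[0.5078, 0.4012], [0.4912, 0.2436], [0.3744, 0.2573], [0.3907, 0.4146]] [0.441  0.3292]
 +y dir [0.104 0.995] space [0.4381 0.3013]
scene ball [ 0.5304 -0.359   0.036 ] cork [ 0.5312 -0.3593  0.132 ]
```

Emit:
{"fn": "play_rows", "kwargs": {
  "increments": [
    {"slide": [0,0,0],"angular": [0,0,-7.92],"claw": 0.4},
    {"slide": [0,0,0],"angular": [0,0,-7.92],"claw": 0.4},
    {"slide": [0,0,0],"angular": [0,0,-7.92],"claw": 0.4},
    {"slide": [0,0,0],"angular": [0,0,-7.92],"claw": 0.4},
    {"slide": [0,0,0],"angular": [0,0,-7.92],"claw": 0.4},
    {"slide": [0,0,0],"angular": [0,0,-7.92],"claw": 0.4},
    {"slide": [0,0,0],"angular": [0,0,-7.92],"claw": 0.4},
    {"slide": [0,0,0],"angular": [0,0,-7.92],"claw": 0.4}
  ],
  "squeeze": 30
}}

```text
time: 0.9
ee_pos: [0.2465, -0.4915, 0.2499]
tcp_rot: [-180.0, -0.0, 90.3]
wrist_force: [-0.2, 0.7, 0.6]
opening: 0.0599
grasp_force: 0.0
```

Emit:
{"fn": "play_rows", "kwargs": {
  "increments": [
    {"slide": [30,18,0],"angular": [0,0,0],"claw": 0.4},
    {"slide": [40,24,0],"angular": [0,0,0],"claw": 0.4},
    {"slide": [40,24,0],"angular": [0,0,0],"claw": 0.4},
    {"slide": [40,24,0],"angular": [0,0,0],"claw": 0.4},
    {"slide": [40,24,0],"angular": [0,0,0],"claw": 0.4},
    {"slide": [40,24,0],"angular": [0,0,0],"claw": 0.4}
  ]
}}

```text
time: 1.5
ee_pos: [0.385, -0.2599, 0.2501]
tcp_rot: [-180.0, -0.0, 90.0]
wrist_force: [0.3, -0.9, 0.5]
opening: 0.0597
grasp_force: 0.0
```

Emit:
{"fn": "play_rows", "kwargs": {
  "increments": [
    {"slide": [40,24,0],"angular": [0,0,0],"claw": 0.4},
    {"slide": [40,24,0],"angular": [0,0,0],"claw": 0.4},
    {"slide": [40,24,0],"angular": [0,0,0],"claw": 0.4},
    {"slide": [40,24,0],"angular": [0,0,0],"claw": 0.4},
    {"slide": [40,24,0],"angular": [0,0,0],"claw": 0.4},
    {"slide": [25,16,0],"angular": [0,0,0],"claw": 0.4},
    {"slide": [0,0,0],"angular": [0,0,0],"claw": 0.4},
    {"slide": [0,0,0],"angular": [0,0,0],"claw": 0.4}
  ]
}}

```text
time: 2.3
ee_pos: [0.5205, -0.0362, 0.2497]
tcp_rot: [-179.9, 0.0, 90.1]
wrist_force: [0.2, -0.3, 0.6]
opening: 0.0596
grasp_force: 0.0
```

```bash
python3 - <<'E'
from h import *
import cv2
im=bot.camera("wrist"); cv2.imwrite("pics/w1.png",im[:,:,::-1])
i=bot.camera_info("wrist"); f=200/np.tan(np.radians(i["fovy"]/2)); R=np.array(i["R"]); t=np.array(i["t"]); print(i["fovy"],(-R.T@t).round(3),R[2].round(3))
def pr(X):
    c=R@np.array(X)+t; r=np.hypot(c[0],c[1]); a=np.arctan2(r,c[2]); return (i["cx"]+f*a*c[0]/r).round(1),(i["cy"]+f*a*c[1]/r).round(1)
for n,X in dict(cutter=(.5203,.0441,.095),nozzle=(.5204,-.037,.108),cradle=(.5175,-.1307,.092),flask=(.523,-.3595,.134),flask_s=(.531,-.359,.134)).items(): print(n,pr(X))
o=bot.get_obs(); print(o["time"],o["ee_pos"],o["tcp_rot"],o["opening"])
E
```

```text
65.70646984690485 [0.52  0.03  0.374] [-0.001 -0.267 -0.964]
cutter (np.float64(318.9), np.float64(96.6))
nozzle (np.float64(319.0), np.float64(188.6))
cradle (np.float64(316.0), np.float64(272.5))
flask (np.float64(320.5), np.float64(427.5))
flask_s (np.float64(326.4), np.float64(427.2))
2.35 [ 0.52029348 -0.03693555  0.25000365] [-1.79952239e+02  1.01535488e-02  9.00084266e+01] 0.05988191265159643
```

View pics/w1.png

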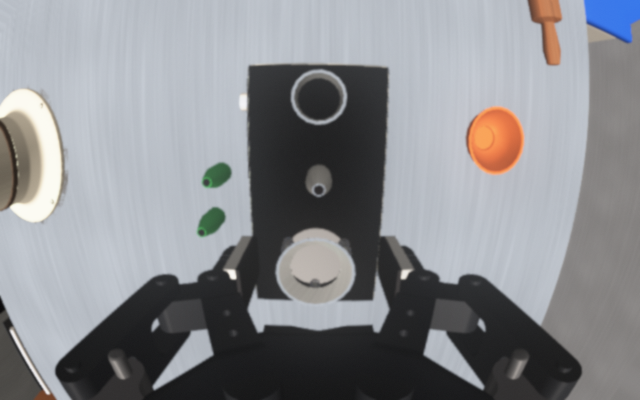

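The wrist view confirms the positions: cutter rim (319,96), nozzle tip (318,189) and cradle rim (316,271), all within 1–2 px of prediction. I'll descend on the nozzle now.

Emit:
{"fn": "play_rows", "kwargs": {
  "increments": [
    {"slide": [0,0,30],"angular": [0,0,0],"claw": 0.4},
    {"slide": [0,0,40],"angular": [0,0,0],"claw": 0.4},
    {"slide": [0,0,40],"angular": [0,0,0],"claw": 0.4},
    {"slide": [0,0,35],"angular": [0,0,0],"claw": 0.4},
    {"slide": [0,0,20],"angular": [0,0,0],"claw": 0.4},
    {"slide": [0,0,10],"angular": [0,0,0],"claw": 0.4},
    {"slide": [0,0,0],"angular": [0,0,0],"claw": 0.4},
    {"slide": [0,0,0],"angular": [0,0,0],"claw": -0.2}
  ],
  "squeeze": 30
}}

```text
time: 3.15
ee_pos: [0.521, -0.0373, 0.0766]
tcp_rot: [179.9, 0.0, 89.9]
wrist_force: [0.1, -0.1, -0.5]
opening: 0.047
grasp_force: 0.0
```

Emit:
{"fn": "play_rows", "kwargs": {
  "increments": [
    {"slide": [0,0,0],"angular": [0,0,0],"claw": -1},
    {"slide": [0,0,0],"angular": [0,0,0],"claw": -1},
    {"slide": [0,0,0],"angular": [0,0,0],"claw": -1},
    {"slide": [0,0,0],"angular": [0,0,0],"claw": -1},
    {"slide": [0,0,0],"angular": [0,0,0],"claw": -1},
    {"slide": [0,0,0],"angular": [0,0,0],"claw": -1}
  ]
}}

```text
time: 3.75
ee_pos: [0.5214, -0.0369, 0.0769]
tcp_rot: [179.9, 0.0, 90.0]
wrist_force: [-1.7, -2.5, 6.4]
opening: 0.0247
grasp_force: 30.0
```

Emit:
{"fn": "play_rows", "kwargs": {
  "increments": [
    {"slide": [0,0,-10],"angular": [0,0,0],"claw": -1},
    {"slide": [0,0,-25],"angular": [0,0,0],"claw": -1},
    {"slide": [0,0,-35],"angular": [0,0,0],"claw": -1},
    {"slide": [0,0,-30],"angular": [0,0,0],"claw": -1},
    {"slide": [18,-4,0],"angular": [0,0,0],"claw": -1},
    {"slide": [35,-9,0],"angular": [0,0,0],"claw": -1},
    {"slide": [40,-10,0],"angular": [0,0,0],"claw": -1},
    {"slide": [40,-10,0],"angular": [0,0,0],"claw": -1}
  ]
}}

```text
time: 4.55
ee_pos: [0.4872, 0.0975, 0.1762]
tcp_rot: [180.0, -0.0, 89.9]
wrist_force: [0.6, 1.7, 0.1]
opening: 0.0249
grasp_force: 29.6
```

Emit:
{"fn": "play_rows", "kwargs": {
  "increments": [
    {"slide": [40,-10,0],"angular": [0,0,0],"claw": -1},
    {"slide": [40,-10,0],"angular": [0,0,0],"claw": -1},
    {"slide": [40,-10,0],"angular": [0,0,0],"claw": -1},
    {"slide": [40,-10,0],"angular": [0,0,0],"claw": -1},
    {"slide": [30,-7,0],"angular": [0,0,0],"claw": -1},
    {"slide": [15,-3,0],"angular": [0,0,0],"claw": -1},
    {"slide": [0,0,0],"angular": [0,0,0],"claw": -1},
    {"slide": [0,0,0],"angular": [0,0,0],"claw": -1}
  ]
}}

```text
time: 5.35
ee_pos: [0.4378, 0.3009, 0.1755]
tcp_rot: [180.0, 0.0, 90.0]
wrist_force: [-0.0, 0.5, -0.2]
opening: 0.0246
grasp_force: 29.6
```

```bash
python3 - <<'E'
from h import *
import cv2
im=bot.camera("wrist"); cv2.imwrite("pics/w2.png",im[:,:,::-1])
o=bot.get_obs(); print(o["time"],o["ee_pos"],o["tcp_rot"],o["opening"],o["grasp_force"])
E
```

```text
5.4 [0.4379084  0.30047976 0.17549116] [-1.79999363e+02  1.84860794e-02  8.99595677e+01] 0.024860657998231245 29.628950347178034
```

View pics/w2.png

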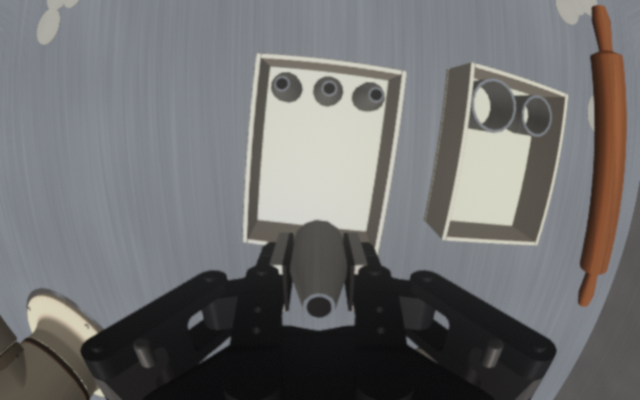

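The nozzle is held upright over the free part of its tub (the standing nozzles are at the far end, around (328,90)). I'll lower and release it.

Emit:
{"fn": "play_rows", "kwargs": {
  "increments": [
    {"slide": [0,0,25],"angular": [0,0,0],"claw": -1},
    {"slide": [0,0,40],"angular": [0,0,0],"claw": -1},
    {"slide": [0,0,40],"angular": [0,0,0],"claw": -1},
    {"slide": [0,0,25],"angular": [0,0,0],"claw": -1},
    {"slide": [0,0,8],"angular": [0,0,0],"claw": -1},
    {"slide": [0,0,5],"angular": [0,0,0],"claw": -1},
    {"slide": [0,0,0],"angular": [0,0,0],"claw": -1},
    {"slide": [0,0,0],"angular": [0,0,0],"claw": -1}
  ]
}}

```text
time: 6.2
ee_pos: [0.4385, 0.3016, 0.0339]
tcp_rot: [179.9, -0.1, 90.0]
wrist_force: [-0.4, -0.3, -0.3]
opening: 0.0249
grasp_force: 29.6
```

Emit:
{"fn": "play_rows", "kwargs": {
  "increments": [
    {"slide": [0,0,0],"angular": [0,0,0],"claw": -0.3},
    {"slide": [0,0,0],"angular": [0,0,0],"claw": -0.1},
    {"slide": [0,0,0],"angular": [0,0,0],"claw": 0.1},
    {"slide": [0,0,0],"angular": [0,0,0],"claw": 0.1},
    {"slide": [0,0,0],"angular": [0,0,0],"claw": 0.1},
    {"slide": [0,0,-15],"angular": [0,0,0],"claw": 0.1},
    {"slide": [0,0,-35],"angular": [0,0,0],"claw": 0.1},
    {"slide": [0,0,-40],"angular": [0,0,0],"claw": 0.1}
  ]
}}

```text
time: 7.0
ee_pos: [0.437, 0.3009, 0.1234]
tcp_rot: [-179.9, 0.1, 90.0]
wrist_force: [1.5, 0.4, -0.0]
opening: 0.0471
grasp_force: 0.0
```

Emit:
{"fn": "play_rows", "kwargs": {
  "increments": [
    {"slide": [0,0,-40],"angular": [0,0,0],"claw": 0.6},
    {"slide": [-20,7,-15],"angular": [0,0,0],"claw": 0.6},
    {"slide": [-40,13,0],"angular": [0,0,0],"claw": 0.6},
    {"slide": [-40,13,0],"angular": [0,0,0],"claw": 0.6},
    {"slide": [-40,13,0],"angular": [0,0,0],"claw": 0.6},
    {"slide": [-40,13,0],"angular": [0,0,0],"claw": 0.6},
    {"slide": [-40,13,0],"angular": [0,0,0],"claw": 0.6},
    {"slide": [-36,10,0],"angular": [0,0,0],"claw": 0.6}
  ]
}}

```text
time: 7.8
ee_pos: [0.52, 0.0434, 0.1787]
tcp_rot: [179.9, -0.0, 90.0]
wrist_force: [1.2, 1.0, -1.1]
opening: 0.0681
grasp_force: 0.0
```

Emit:
{"fn": "play_rows", "kwargs": {
  "increments": [
    {"slide": [0,0,0],"angular": [0,0,0],"claw": 0.6},
    {"slide": [0,0,0],"angular": [0,0,0],"claw": 0.6}
  ]
}}

```text
time: 8.0
ee_pos: [0.5197, 0.0447, 0.1782]
tcp_rot: [180.0, -0.0, 89.9]
wrist_force: [-0.1, 0.2, -0.4]
opening: 0.0683
grasp_force: 0.0
```

```bash
python3 - <<'E'
from h import *
import cv2
im=bot.camera("wrist"); a=im[20:260,150:640]; 
t=bot.camera("top"); b=cv2.resize(t[140:290,115:400],(490,258))
cv2.imwrite("pics/w3.png",np.vstack([a,b])[:,:,::-1])
o=bot.get_obs(); print(o["time"],o["ee_pos"],o["tcp_rot"],o["opening"],o["grasp_force"])
E
```

```text
8.1 [0.51947287 0.04597044 0.17788859] [ 1.79976896e+02 -1.62942773e-02  9.00180249e+01] 0.06825838951850852 0.0
```

View pics/w3.png

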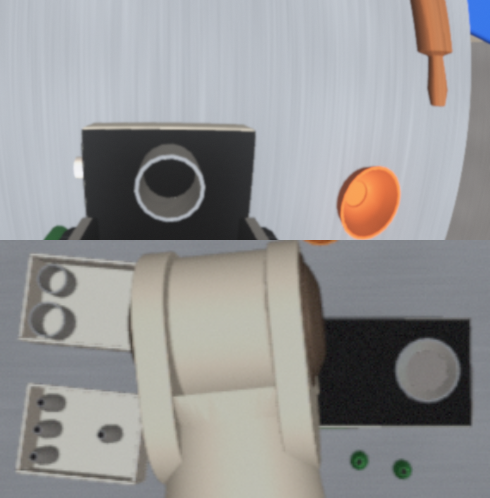

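The nozzle stands in its tub, lower image (110,434), and the cutter is centred under the jaws at (169,187). Grasping the cutter now.

Emit:
{"fn": "play_rows", "kwargs": {
  "increments": [
    {"slide": [0,0,20],"angular": [0,0,0],"claw": 0.6},
    {"slide": [0,0,30],"angular": [0,0,0],"claw": 0.6},
    {"slide": [0,0,30],"angular": [0,0,0],"claw": 0.6},
    {"slide": [0,0,15],"angular": [0,0,0],"claw": 0.6},
    {"slide": [0,0,9],"angular": [0,0,0],"claw": 0.6},
    {"slide": [0,0,0],"angular": [0,0,0],"claw": 0.6},
    {"slide": [0,0,0],"angular": [0,0,0],"claw": 0.3},
    {"slide": [0,0,0],"angular": [0,0,0],"claw": -0.5}
  ]
}}

```text
time: 8.9
ee_pos: [0.5204, 0.0455, 0.0749]
tcp_rot: [179.9, -0.0, 90.0]
wrist_force: [-0.8, 0.5, 2.2]
opening: 0.0502
grasp_force: 31.2
```

Emit:
{"fn": "play_rows", "kwargs": {
  "increments": [
    {"slide": [0,0,0],"angular": [0,0,0],"claw": -0.5},
    {"slide": [0,0,0],"angular": [0,0,0],"claw": -0.5},
    {"slide": [0,0,0],"angular": [0,0,0],"claw": -0.5},
    {"slide": [0,0,0],"angular": [0,0,0],"claw": -0.5}
  ]
}}

```text
time: 9.3
ee_pos: [0.5204, 0.0455, 0.0749]
tcp_rot: [179.9, -0.0, 90.0]
wrist_force: [-1.2, 1.3, 6.4]
opening: 0.0502
grasp_force: 31.5
```

Emit:
{"fn": "play_rows", "kwargs": {
  "increments": [
    {"slide": [0,0,-15],"angular": [0,0,0],"claw": -0.5},
    {"slide": [0,0,-35],"angular": [0,0,0],"claw": -0.5},
    {"slide": [0,0,-40],"angular": [0,0,0],"claw": -0.5},
    {"slide": [15,5,-10],"angular": [0,0,0],"claw": -0.5},
    {"slide": [30,11,0],"angular": [0,0,0],"claw": -0.5},
    {"slide": [40,15,0],"angular": [0,0,0],"claw": -0.5},
    {"slide": [40,15,0],"angular": [0,0,0],"claw": -0.5},
    {"slide": [40,15,0],"angular": [0,0,0],"claw": -0.5}
  ]
}}

```text
time: 10.1
ee_pos: [0.5812, 0.2117, 0.1748]
tcp_rot: [179.9, -0.0, 90.0]
wrist_force: [1.3, -0.9, -0.6]
opening: 0.0502
grasp_force: 31.4
```

Emit:
{"fn": "play_rows", "kwargs": {
  "increments": [
    {"slide": [40,15,0],"angular": [0,0,0],"claw": -0.5},
    {"slide": [32,12,0],"angular": [0,0,0],"claw": -0.5},
    {"slide": [20,8,0],"angular": [0,0,0],"claw": -0.5},
    {"slide": [0,0,0],"angular": [0,0,0],"claw": -0.5},
    {"slide": [0,0,0],"angular": [0,0,0],"claw": -0.5}
  ]
}}

```text
time: 10.6
ee_pos: [0.6156, 0.3023, 0.1737]
tcp_rot: [-180.0, 0.0, 90.0]
wrist_force: [-0.2, -0.3, -0.5]
opening: 0.05
grasp_force: 31.5
```

Emit:
{"fn": "play_rows", "kwargs": {
  "increments": [
    {"slide": [0,0,25],"angular": [0,0,0],"claw": -0.5},
    {"slide": [0,0,40],"angular": [0,0,0],"claw": -0.5},
    {"slide": [0,0,40],"angular": [0,0,0],"claw": -0.5},
    {"slide": [0,0,25],"angular": [0,0,0],"claw": -0.5},
    {"slide": [0,0,8],"angular": [0,0,0],"claw": -0.5},
    {"slide": [0,0,5],"angular": [0,0,0],"claw": -0.5},
    {"slide": [0,0,0],"angular": [0,0,0],"claw": -0.5},
    {"slide": [0,0,0],"angular": [0,0,0],"claw": -0.5}
  ]
}}

```text
time: 11.4
ee_pos: [0.6165, 0.3025, 0.0323]
tcp_rot: [179.9, -0.1, 90.0]
wrist_force: [-0.6, -0.1, -0.1]
opening: 0.0504
grasp_force: 31.5
```

Emit:
{"fn": "play_rows", "kwargs": {
  "increments": [
    {"slide": [0,0,0],"angular": [0,0,0],"claw": 0.25},
    {"slide": [0,0,0],"angular": [0,0,0],"claw": 0.35},
    {"slide": [0,0,0],"angular": [0,0,0],"claw": 0.42},
    {"slide": [0,0,0],"angular": [0,0,0],"claw": 0.42},
    {"slide": [0,0,0],"angular": [0,0,0],"claw": 0.42},
    {"slide": [0,0,-15],"angular": [0,0,0],"claw": 0.42},
    {"slide": [0,0,-35],"angular": [0,0,0],"claw": 0.42},
    {"slide": [0,0,-40],"angular": [0,0,0],"claw": 0.42}
  ]
}}

```text
time: 12.2
ee_pos: [0.615, 0.302, 0.1211]
tcp_rot: [-179.9, 0.1, 90.0]
wrist_force: [0.5, -0.0, 0.4]
opening: 0.0606
grasp_force: 0.0
```

Emit:
{"fn": "play_rows", "kwargs": {
  "increments": [
    {"slide": [0,0,-40],"angular": [0,0,8],"claw": 0.42},
    {"slide": [0,0,-40],"angular": [0,0,8.2],"claw": 0.42},
    {"slide": [0,0,-40],"angular": [0,0,8.2],"claw": 0.42},
    {"slide": [0,0,-10],"angular": [0,0,8.2],"claw": 0.42},
    {"slide": [0,0,0],"angular": [0,0,8.2],"claw": 0.42},
    {"slide": [0,0,0],"angular": [0,0,8.2],"claw": 0.42},
    {"slide": [0,0,0],"angular": [0,0,8.2],"claw": 0.42},
    {"slide": [0,0,0],"angular": [0,0,8.2],"claw": 0.42}
  ]
}}

```text
time: 13.0
ee_pos: [0.6185, 0.2959, 0.2516]
tcp_rot: [-179.7, -0.1, 25.4]
wrist_force: [-0.3, -1.2, -1.1]
opening: 0.0609
grasp_force: 0.0
```

Emit:
{"fn": "play_rows", "kwargs": {
  "increments": [
    {"slide": [0,0,0],"angular": [0,0,8.2],"claw": 0.42},
    {"slide": [0,0,0],"angular": [0,0,8.2],"claw": 0.42},
    {"slide": [0,0,0],"angular": [0,0,8.2],"claw": 0.42},
    {"slide": [0,0,0],"angular": [0,0,0],"claw": 0.42},
    {"slide": [0,0,0],"angular": [0,0,0],"claw": 0.42}
  ]
}}

```text
time: 13.5
ee_pos: [0.6546, 0.1822, 0.2513]
tcp_rot: [-174.7, 1.0, 13.6]
wrist_force: [-0.3, 0.7, 0.5]
opening: 0.0607
grasp_force: 0.0
```

```bash
python3 - <<'E'
from h import *
import cv2
o=bot.get_obs(); print({k:np.round(v,3).tolist() for k,v in o.items()})
t=bot.camera("top"); s=bot.camera("scene")
cv2.imwrite("pics/t4.png",np.vstack([cv2.resize(t[50:300,115:500],(616,400))[:,:],])[:,:,::-1]); cv2.imwrite("pics/s4.png",s[:,:,::-1])
E
```

```text
{'time': 13.5, 'q': [13.497, 25.413, 34.882, 100.455, 5.269, 179.943], 'qd': [2.291, -0.085, -0.342, -0.276, 0.05, 0.039], 'joint_efforts': [-2.509, -72.565, 45.449, 0.227, 0.212, 0.001], 'ee_pos': [0.655, 0.182, 0.251], 'tcp_rot': [-174.73, 0.981, 13.554], 'wrist_force': [-0.331, 0.685, 0.496], 'torque': [-0.066, 0.018, 0.035], 'grasp_force': 0.0, 'opening': 0.061}
```

View pics/s4.png

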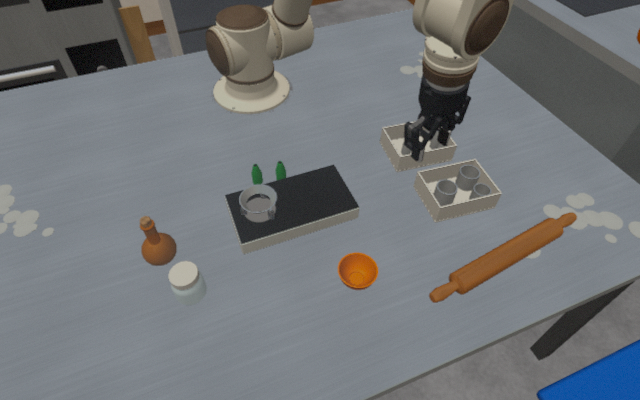

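The cutter stands in its tub at (446,191) and the deck is clear, so both sorting steps are done. Joint 6 reached its limit (q6=180), so I'll back off the yaw.

Emit:
{"fn": "play_rows", "kwargs": {
  "increments": [
    {"slide": [0,0,0],"angular": [0,0,-8],"claw": 0.42},
    {"slide": [0,0,0],"angular": [0,0,-8],"claw": 0.42},
    {"slide": [0,0,0],"angular": [0,0,0],"claw": 0.42}
  ]
}}

```text
time: 13.9
ee_pos: [0.6538, 0.1849, 0.2507]
tcp_rot: [-174.7, -0.5, 29.8]
wrist_force: [0.0, 0.9, 0.0]
opening: 0.0608
grasp_force: 0.0
```

```bash
python3 - <<'E'
from h import *
from scipy.spatial.transform import Rotation as Q
o=bot.get_obs(); R=Q.from_euler('xyz',o["tcp_rot"],degrees=True); D=Q.from_euler('xyz',[180,0,30],degrees=True)
print((R.inv()*D).as_rotvec(degrees=True).round(2), D.inv().apply(np.array([.527,-.359,.25])-o["ee_pos"])*1000, o["q"])
E
```

```text
[-5.34 -0.5  -0.14] [-381.8054131   407.60871506    0.6635244 ] [ 13.73051488  25.42687816  34.82916756 100.41826158   5.26820314
 163.82384403]
```

Emit:
{"fn": "play_rows", "kwargs": {
  "increments": [
    {"slide": [0,0,0],"angular": [-5.3,-0.5,-0.1],"claw": 0.42},
    {"slide": [-20,21,0],"angular": [0,0,0],"claw": 0.42},
    {"slide": [-29,31,0],"angular": [0,0,0],"claw": 0.42},
    {"slide": [-29,31,0],"angular": [0,0,0],"claw": 0.42},
    {"slide": [-29,31,0],"angular": [0,0,0],"claw": 0.42},
    {"slide": [-29,31,0],"angular": [0,0,0],"claw": 0.42},
    {"slide": [-29,31,0],"angular": [0,0,0],"claw": 0.42},
    {"slide": [-29,31,0],"angular": [0,0,0],"claw": 0.42}
  ]
}}

```text
time: 14.7
ee_pos: [0.5879, -0.0931, 0.2506]
tcp_rot: [-180.0, 0.0, 29.5]
wrist_force: [0.1, -0.0, 0.6]
opening: 0.0605
grasp_force: 0.0
```

Emit:
{"fn": "play_rows", "kwargs": {
  "increments": [
    {"slide": [-29,31,0],"angular": [0,0,0],"claw": 0.42},
    {"slide": [-29,31,0],"angular": [0,0,0],"claw": 0.42},
    {"slide": [-29,31,0],"angular": [0,0,0],"claw": 0.42},
    {"slide": [-29,31,0],"angular": [0,0,0],"claw": 0.42},
    {"slide": [-29,31,0],"angular": [0,0,0],"claw": 0.42},
    {"slide": [-29,31,0],"angular": [0,0,0],"claw": 0.42},
    {"slide": [-14,15,0],"angular": [0,0,0],"claw": 0.42},
    {"slide": [0,0,0],"angular": [0,0,7.5],"claw": 0.42}
  ]
}}

```text
time: 15.5
ee_pos: [0.5241, -0.3623, 0.2498]
tcp_rot: [-180.0, 0.1, 21.8]
wrist_force: [0.2, 0.3, -0.6]
opening: 0.0607
grasp_force: 0.0
```

Emit:
{"fn": "play_rows", "kwargs": {
  "increments": [
    {"slide": [0,0,0],"angular": [0,0,7.5],"claw": 0.42},
    {"slide": [0,0,0],"angular": [0,0,7.5],"claw": 0.42},
    {"slide": [0,0,0],"angular": [0,0,7.5],"claw": 0.42},
    {"slide": [0,0,0],"angular": [0,0,0],"claw": 0.42},
    {"slide": [0,0,0],"angular": [0,0,0],"claw": 0.42},
    {"slide": [0,0,0],"angular": [0,0,0],"claw": 0.42}
  ]
}}

```text
time: 16.1
ee_pos: [0.525, -0.3599, 0.2503]
tcp_rot: [-180.0, 0.1, -0.2]
wrist_force: [-0.2, 0.6, 0.0]
opening: 0.0607
grasp_force: 0.0
```

```bash
python3 - <<'E'
from h import *
import cv2
im=bot.camera("wrist"); cv2.imwrite("pics/w5.png",im[:,:,::-1])
i=bot.camera_info("wrist"); f=200/np.tan(np.radians(i["fovy"]/2)); R=np.array(i["R"]); t=np.array(i["t"])
def pr(X):
    c=R@np.array(X)+t; r=np.hypot(c[0],c[1]); a=np.arctan2(r,c[2]); return (i["cx"]+f*a*c[0]/r).round(1),(i["cy"]+f*a*c[1]/r).round(1)
for x in (.523,.527,.531): print(x,pr((x,-.3593,.134)))
o=bot.get_obs(); print(o["time"],o["ee_pos"],o["tcp_rot"],o["opening"],o["q"])
E
```

```text
0.523 (np.float64(316.5), np.float64(198.3))
0.527 (np.float64(316.5), np.float64(193.6))
0.531 (np.float64(316.5), np.float64(188.7))
16.15 [ 0.52486791 -0.36001182  0.2502287 ] [-1.79975371e+02  5.44461877e-02 -1.91219512e-01] 0.06109510768385522 [-3.44422928e+01  1.75291213e+01  2.46278433e+01  9.71575881e+01
 -1.02852148e-02  1.45748944e+02]
```

View pics/w5.png

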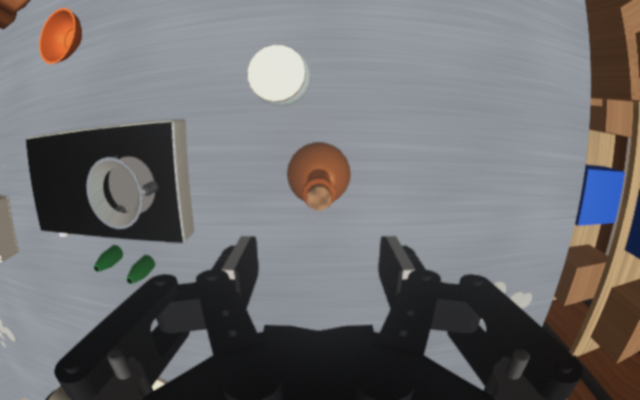

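The cork is at (319,196) and the ball at (319,174), which puts the flask at about (0.525, -0.3615). I'll descend and grip the neck.

Emit:
{"fn": "play_rows", "kwargs": {
  "increments": [
    {"slide": [0,1.5,25],"angular": [0,0,0],"claw": 0.42},
    {"slide": [0,0,35],"angular": [0,0,0],"claw": 0.42},
    {"slide": [0,0,35],"angular": [0,0,0],"claw": 0.42},
    {"slide": [0,0,30],"angular": [0,0,0],"claw": 0.42},
    {"slide": [0,0,20],"angular": [0,0,0],"claw": 0.42},
    {"slide": [0,0,12],"angular": [0,0,0],"claw": 0.42},
    {"slide": [0,0,0],"angular": [0,0,0],"claw": 0.1},
    {"slide": [0,0,0],"angular": [0,0,0],"claw": -0.15}
  ],
  "squeeze": 60
}}

```text
time: 16.95
ee_pos: [0.5249, -0.3619, 0.0942]
tcp_rot: [180.0, 0.0, -0.3]
wrist_force: [-0.1, -0.1, 0.4]
opening: 0.0367
grasp_force: 0.0
```

Emit:
{"fn": "play_rows", "kwargs": {
  "increments": [
    {"slide": [0,0,0],"angular": [0,0,0],"claw": -0.25},
    {"slide": [0,0,0],"angular": [0,0,0],"claw": -0.35},
    {"slide": [0,0,0],"angular": [0,0,0],"claw": -0.5},
    {"slide": [0,0,0],"angular": [0,0,0],"claw": -1},
    {"slide": [0,0,0],"angular": [0,0,0],"claw": -1},
    {"slide": [0,0,0],"angular": [0,0,0],"claw": -1},
    {"slide": [0,0,0],"angular": [0,0,0],"claw": -1}
  ]
}}

```text
time: 17.65
ee_pos: [0.5251, -0.3617, 0.0944]
tcp_rot: [180.0, -0.0, -0.3]
wrist_force: [0.1, 2.1, 5.8]
opening: 0.0235
grasp_force: 58.3
```

Emit:
{"fn": "play_rows", "kwargs": {
  "increments": [
    {"slide": [0,0,-8],"angular": [0,0,0],"claw": -1},
    {"slide": [0,0,-20],"angular": [0,0,0],"claw": -1},
    {"slide": [0,0,-25],"angular": [0,0,0],"claw": -1},
    {"slide": [0,0,-25],"angular": [0,0,0],"claw": -1},
    {"slide": [0,0,-25],"angular": [0,0,0],"claw": -1},
    {"slide": [0,0,-15],"angular": [0,0,0],"claw": -1},
    {"slide": [0,0,-5],"angular": [0,0,0],"claw": -1},
    {"slide": [0,-8,0],"angular": [0,0,0],"claw": -1}
  ]
}}

```text
time: 18.45
ee_pos: [0.5247, -0.3543, 0.2163]
tcp_rot: [180.0, 0.0, -0.3]
wrist_force: [-0.2, 0.6, -2.4]
opening: 0.0236
grasp_force: 58.8
```

Emit:
{"fn": "play_rows", "kwargs": {
  "increments": [
    {"slide": [-1,-18,0],"angular": [0,0,0],"claw": -1},
    {"slide": [-1,-26,0],"angular": [0,0,0],"claw": -1},
    {"slide": [-1,-28,0],"angular": [0,0,0],"claw": -1},
    {"slide": [-1,-28,0],"angular": [0,0,0],"claw": -1},
    {"slide": [-1,-28,0],"angular": [0,0,0],"claw": -1},
    {"slide": [-1,-28,0],"angular": [0,0,0],"claw": -1},
    {"slide": [-1,-28,0],"angular": [0,0,0],"claw": -1},
    {"slide": [0,-22,0],"angular": [0,0,0],"claw": -1}
  ]
}}

```text
time: 19.25
ee_pos: [0.5179, -0.1458, 0.2149]
tcp_rot: [-179.9, 0.2, -0.3]
wrist_force: [-0.0, 0.0, -1.9]
opening: 0.0235
grasp_force: 58.9
```

Emit:
{"fn": "play_rows", "kwargs": {
  "increments": [
    {"slide": [0,-12,0],"angular": [0,0,0],"claw": -1},
    {"slide": [0,-6,0],"angular": [0,0,0],"claw": -1},
    {"slide": [0,0,0],"angular": [0,0,0],"claw": -1},
    {"slide": [0,0,0],"angular": [0,0,0],"claw": -1},
    {"slide": [0,0,0],"angular": [0,0,0],"claw": -1}
  ]
}}

```text
time: 19.75
ee_pos: [0.5188, -0.1305, 0.2161]
tcp_rot: [-180.0, 0.1, -0.3]
wrist_force: [0.1, 0.1, -2.6]
opening: 0.0236
grasp_force: 59.1
```

```bash
python3 - <<'E'
from h import *
import cv2
s=bot.camera("scene"); w=bot.camera("wrist")
cv2.imwrite("pics/s6.png",np.hstack([cv2.resize(s[110:260,200:350],(400,400)),w[:, 120:520]])[:,:,::-1])
o=bot.get_obs(); print({k:np.round(v,3).tolist() for k,v in o.items()})
E
```

```text
{'time': 19.85, 'q': [-14.117, 2.392, 3.565, 91.242, 0.006, 166.235], 'qd': [0.202, -0.009, 0.09, 0.024, 0.09, 0.11], 'joint_efforts': [0.092, -50.655, 47.923, 0.018, 0.002, -0.005], 'ee_pos': [0.519, -0.13, 0.216], 'tcp_rot': [-179.978, 0.065, -0.352], 'wrist_force': [-0.317, -0.065, -1.931], 'torque': [-0.044, -0.016, 0.039], 'grasp_force': 59.114, 'opening': 0.023}
```

View pics/s6.png

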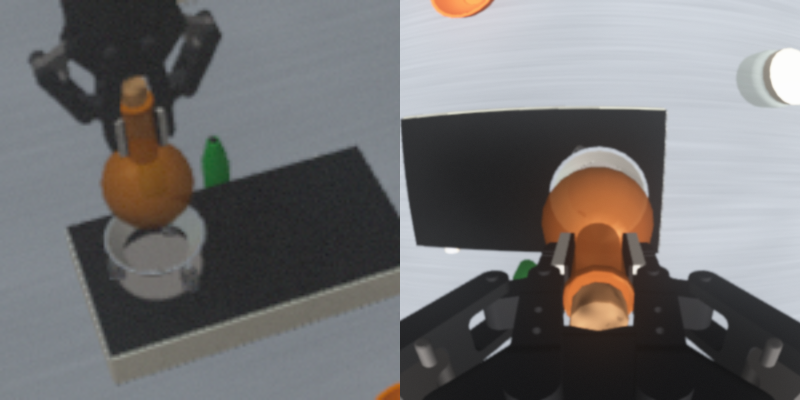

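The flask hangs upright over the ring (ball (148,185), ring (155,237) in the scene crop), aligned sideways in the wrist view. I'll lower it now, watching the force.

Emit:
{"fn": "play_rows", "kwargs": {
  "increments": [
    {"slide": [0,0,10],"angular": [0,0,0],"claw": -1},
    {"slide": [0,0,15],"angular": [0,0,0],"claw": -1},
    {"slide": [0,0,12],"angular": [0,0,0],"claw": -1},
    {"slide": [0,0,6],"angular": [0,0,0],"claw": -1},
    {"slide": [0,0,3],"angular": [0,0,0],"claw": -1},
    {"slide": [0,0,0],"angular": [0,0,0],"claw": -1}
  ]
}}

```text
time: 20.45
ee_pos: [0.5187, -0.1297, 0.17]
tcp_rot: [-180.0, 0.1, -0.3]
wrist_force: [-0.3, 0.3, -1.9]
opening: 0.0238
grasp_force: 59.2
```

Emit:
{"fn": "play_rows", "kwargs": {
  "increments": [
    {"slide": [0,0,2],"angular": [0,0,0],"claw": -1},
    {"slide": [0,0,2],"angular": [0,0,0],"claw": -1},
    {"slide": [0,0,0],"angular": [0,0,0],"claw": -1},
    {"slide": [0,0,0],"angular": [0,0,0],"claw": -1}
  ],
  "squeeze": 80
}}

```text
time: 20.85
ee_pos: [0.519, -0.1299, 0.1666]
tcp_rot: [180.0, 0.0, -0.3]
wrist_force: [0.4, -0.7, 0.0]
opening: 0.0236
grasp_force: 78.2
```

Emit:
{"fn": "play_rows", "kwargs": {
  "increments": [
    {"slide": [0,0,2],"angular": [0,0,0],"claw": -1},
    {"slide": [0,0,2],"angular": [0,0,0],"claw": -1},
    {"slide": [0,0,0],"angular": [0,0,0],"claw": -1},
    {"slide": [0,0,0],"angular": [0,0,0],"claw": -1}
  ]
}}

```text
time: 21.25
ee_pos: [0.519, -0.1299, 0.1626]
tcp_rot: [-180.0, 0.0, -0.3]
wrist_force: [0.2, -2.5, 4.6]
opening: 0.0229
grasp_force: 78.5
```

Emit:
{"fn": "play_rows", "kwargs": {
  "increments": [
    {"slide": [0,1,2],"angular": [0,0,0],"claw": -1},
    {"slide": [0,0,2],"angular": [0,0,0],"claw": -1},
    {"slide": [0,0,2],"angular": [0,0,0],"claw": -1},
    {"slide": [0,0,0],"angular": [0,0,0],"claw": -1},
    {"slide": [0,0,0],"angular": [0,0,0],"claw": -1}
  ]
}}

```text
time: 21.75
ee_pos: [0.5189, -0.1309, 0.1565]
tcp_rot: [-180.0, 0.0, -0.3]
wrist_force: [-0.4, -3.4, 5.3]
opening: 0.023
grasp_force: 78.7
```

Emit:
{"fn": "play_rows", "kwargs": {
  "increments": [
    {"slide": [0,0,2],"angular": [0,0,0],"claw": -1},
    {"slide": [0,0,1],"angular": [0,0,0],"claw": -1},
    {"slide": [0,0,0],"angular": [0,0,0],"claw": -1},
    {"slide": [0,0,0],"angular": [0,0,0],"claw": -1}
  ]
}}

```text
time: 22.15
ee_pos: [0.5189, -0.1309, 0.1537]
tcp_rot: [-180.0, 0.0, -0.3]
wrist_force: [-1.3, -3.8, 7.5]
opening: 0.0233
grasp_force: 78.7
```

Emit:
{"fn": "play_rows", "kwargs": {
  "increments": [
    {"slide": [0,1,1],"angular": [0,0,0],"claw": -1},
    {"slide": [0,0,1],"angular": [0,0,0],"claw": -1},
    {"slide": [0,0,0],"angular": [0,0,0],"claw": -1},
    {"slide": [0,0,0],"angular": [0,0,0],"claw": -1}
  ]
}}

```text
time: 22.55
ee_pos: [0.5189, -0.1313, 0.1517]
tcp_rot: [-179.9, 0.0, -0.3]
wrist_force: [-1.4, 0.8, 8.7]
opening: 0.0233
grasp_force: 79.1
```

Emit:
{"fn": "play_rows", "kwargs": {
  "increments": [
    {"slide": [0,0,1],"angular": [0,0,0],"claw": -1},
    {"slide": [0,0,0],"angular": [0,0,0],"claw": -1},
    {"slide": [0,0,0],"angular": [0,0,0],"claw": -1}
  ]
}}

```text
time: 22.85
ee_pos: [0.519, -0.1313, 0.1508]
tcp_rot: [-179.9, 0.0, -0.3]
wrist_force: [-0.7, 0.2, 8.8]
opening: 0.0231
grasp_force: 79.2
```

Emit:
{"fn": "play_rows", "kwargs": {
  "increments": [
    {"slide": [0,0,1],"angular": [0,0,0],"claw": -1},
    {"slide": [0,0,0],"angular": [0,0,0],"claw": -1},
    {"slide": [0,0,0],"angular": [0,0,0],"claw": -1}
  ]
}}

```text
time: 23.15
ee_pos: [0.519, -0.1313, 0.15]
tcp_rot: [-179.9, -0.0, -0.3]
wrist_force: [-0.4, -0.1, 8.9]
opening: 0.0231
grasp_force: 79.3
```

Emit:
{"fn": "play_rows", "kwargs": {
  "increments": [
    {"slide": [0,0,0.8],"angular": [0,0,0],"claw": -1},
    {"slide": [0,0,0],"angular": [0,0,0],"claw": -1},
    {"slide": [0,0,0],"angular": [0,0,0],"claw": -1}
  ]
}}

```text
time: 23.45
ee_pos: [0.5191, -0.1314, 0.1498]
tcp_rot: [-179.9, -0.0, -0.3]
wrist_force: [-2.1, 1.6, 14.9]
opening: 0.0233
grasp_force: 79.7
```

Emit:
{"fn": "play_rows", "kwargs": {
  "increments": [
    {"slide": [0,0,0.8],"angular": [0,0,0],"claw": -1},
    {"slide": [0,0,0],"angular": [0,0,0],"claw": -1},
    {"slide": [0,0,0],"angular": [0,0,0],"claw": -1}
  ]
}}

```text
time: 23.75
ee_pos: [0.5192, -0.1314, 0.1498]
tcp_rot: [-179.9, -0.1, -0.3]
wrist_force: [-3.6, 1.8, 19.5]
opening: 0.0234
grasp_force: 80.1
```

Emit:
{"fn": "play_rows", "kwargs": {
  "increments": [
    {"slide": [0,0,0],"angular": [0,0,0],"claw": -1},
    {"slide": [0,0,0],"angular": [0,0,0],"claw": -1},
    {"slide": [0,0,0],"angular": [0,0,0],"claw": -1},
    {"slide": [0,0,0],"angular": [0,0,0],"claw": -1},
    {"slide": [0,0,0],"angular": [0,0,0],"claw": -1}
  ]
}}

```text
time: 24.25
ee_pos: [0.5192, -0.1314, 0.1498]
tcp_rot: [-180.0, -0.1, -0.3]
wrist_force: [-4.3, 1.6, 19.1]
opening: 0.0236
grasp_force: 80.1
```

```bash
python3 -c "
from workcell import bot
o=bot.get_obs(); print(o['ee_pos'],o['wrist_force'],o['grasp_force'])
if 13<o['wrist_force'][2]<35: print(bot.job_done())"
```

```text
[ 0.51918914 -0.13136837  0.14980015] [-4.30410853  1.56645162 19.13876911] 80.09580373764038
the job is handed in; nothing more can be done
None
```

I put the nozzle and the cutter in their own tubs, then set the flask in the cradle and handed the job in at about 24 s with the arm still holding it pressed to the stop (about 19 N at the wrist); the final press was checked by force and height, not by a last picture.

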